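# Find the cocoa mill with the worn crank and send it for repair

## Task

One of the three cocoa hand mills in the oak stand has a worn crank that swings loosely on its shaft. Find it by feel: gently rock the cranks sideways, the loose one back and forth through all of its play at least twice, and stop as soon as a crank bites, so that the burr is not turned and the slot in its steel cover stays in line with the index line on the body. Then lift the loose mill out of its well and set it down gently, upright, in the grey repair tray; leave the two sound mills in their wells and do not disturb the scoop, the tongs or the tin.

Things in the scene. Friction and masses are not known exactly. Their poses are not given: they have to be found in the camera images.
- stand: Fixed oak block, 80 (x) x 300 (y) x 56 (z) mm, on the worktop; origin at the centre of its underside. It has three square wells in a row along its y axis, at y = -112, 0 and +112 mm, each 59.6 mm wide and 45 mm deep (floor 11 mm above the worktop), one mill in each.
- mill_a: One of three outwardly identical hand mills, about 0.77 kg; place in the row varies. Origin: centre of its underside; z up its axis. Heights above the underside: square oak foot 58 x 58 mm, 0 to 46; round metal body, 54 mm diameter, 46 to 92; steel cover turning with the burr, 92 to 98; crank hub, 19 mm diameter, to 110; crank arm 13 mm wide, 102 to 107; knob to 140 mm.
- mill_b: As mill_a. Each foot sits in its well with 0.8 mm clearance a side, so a pushed mill tilts and turns a little: the knob gives up to 4 mm each way from that alone, in any mill.
- mill_c: As mill_a. To carry a mill, grip its round metal body from above with the fingers closing across the crank's direction, fingertips about 65 mm above its underside; 40 N holds it.
- knob_a (a point): Centre of mill_a's upright wooden crank knob, 124 mm above the mill's underside, 70 mm from its axis; a cylinder of 22 mm diameter, from 108 to 140 mm above the underside, fixed to the crank. The crank turns about the mill's vertical axis and points to the stand's -x side, within about 0.4 rad.
- knob_b (a point): As knob_a, on mill_b. On its burr shaft a sound crank has about 1.5 mm of play either way at the knob, the worn one about 17 mm either way, moving there with under 1 N; all stand mid-play at the start.
- knob_c (a point): As knob_a, on mill_c. At the end of its play any crank bites: a sideways push on the knob above about 8 N then turns the burr and its cover too, and they stay where they are left. 4 N is enough to feel the bite.
- slot_a (a point): Outer end of the dark filling slot in mill_a's steel cover, 25 mm from the mill's axis, 97 mm above its underside, straight across from the crank when the crank is mid-play. Axes: x points from the mill's axis outward along the slot, z up. It turns with the burr.
- slot_b (a point): As slot_a, on mill_b.
- slot_c (a point): As slot_a, on mill_c.
- mark_a (a point): Top of the short dark index line engraved on mill_a's metal body, on its rim 27 mm from the mill's axis, 92 mm above its underside. Axes: x outward from the mill's axis through the line, z up. At the start the slot in the cover stands exactly in line with it; it leaves the line when the burr is turned. The body is tight on its foot, at a different angle in each mill.
- mark_b (a point): As mark_a, on mill_b.
- mark_c (a point): As mark_a, on mill_c.
- repair_tray: Fixed grey plastic tray, open at the top, 120 x 120 x 32 mm outside, walls and floor 5 mm; origin at the centre of its underside, sides along its x and y.
- cocoa_scoop: Loose steel scoop with black handle, 52 x 163 x 52 mm, lying in front of the stand; bystander. Origin at the centre of its underside.
- tongs: Loose steel tongs, 41 x 188 x 17 mm, lying in front of the stand to the right; bystander. Origin at the centre of its underside.
- praline_tin: Loose blue tin, 74 x 103 x 39 mm, left of the stand; bystander. Origin at the centre of its underside.

How it is judged:
By the outcome, as a careful person would: the job done as asked, in the order asked, and still so for the second after the job is handed in, with the robot touching nothing.
It also fails if it takes over 72 s, if anything falls off the work surface, if the arm or the gripper's body presses on something with over 40 N, if the wrist force passes 120 N, or if a joint passes its speed limit or range.

## Robot

A 7-joint arm with a two-finger parallel gripper is mounted at the origin on a cart in front of the work surface, level with it; the furniture and walls round the work are solid. World frame = base frame: x ahead of the robot, y to its left, z up, the work surface at z = 0. Lengths are in mm, angles in rad, forces in N, time in s.
With the tool pointing down it reaches from about 400 to 850 mm from the base axis. Payload 4.4 kg.
Tool frame: the origin (TCP) lies where the fingers leave the gripper's body, on its centre line; the fingertips stand 97 mm ahead of it and the grasp point (between the pads) lies 78 mm ahead of it; z points along the fingers, y is the line along which they close (so a half turn about z gives the same grasp; the last joint's range is limited). The gripper opens to 94 mm and grips with 3 to 60 N. Pads are 16 mm wide; open, the fingers measure 119 mm over their backs; the gripper's body (75 mm by 177 mm) begins 78 mm behind the grasp point.
Start: joints at [1.161, 0.628, 0.038, 1.517, -0.027, 0.996, -0.02], TCP at [219.119, -611.967, 302.678] pointing down, gripper open.
Joint ranges: [-3.06, 3.06], [-0.37, 2.12], [-1.25, 1.32], [0.18, 2.47], [-1.1, 4.24], [0.23, 1.98], [-2.94, 2.94]. Speed limits (rad/s): [2.57, 2.57, 3.14, 3.14, 3.14, 3.14, 3.14].

## Interface

Orientations are given as a rotation vector (axis times angle).
In Python, from bench import robot gives the robot as it stands.
- The arm moves only by the tool jog_arm, never from a script. Its argument "increments" is one flat list of numbers, 6 for each row, row after row: the shift along the world's x, y, z in mm, then the turn, a rotation vector about the world's x, y, z in degrees. In form: [tx, ty, tz, rx, ry, rz, tx, ty, tz, rx, ry, rz, ...]. A call has 1 to 20 rows; each row shifts and turns the commanded pose from where the row before left it; what a row does not reach is not made up. A row lasts 1/12 s, in which the tool goes at most 41.7 mm and 7.16 degrees, less where a joint would pass 70% of its speed; a pose out of reach is approached as far as the arm can. A call with a gripper value outside its range is refused whole. "jaw" is the finger opening in mm, from 0 to 94, set as the call begins (left out, the last holds). The fingers move at their own pace and stop on an object; "squeeze" is the grip in N (left out, the last holds). Time passes only in rows, so rows that do not move let the fingers close. It gives the time, the measured TCP pose, the force, the opening and the grip force at its end, in the units of the state.
- robot.get_obs(): the state, without advancing time (a new reading comes with each control period).
- robot.get_image(name): name is "side" or "top"; returns the picture (480x640x3 uint8, red, green, blue); there is no depth.
- robot.camera_params(name): a dict with "K" (3x3 intrinsics, pixels), "camera_from_world" (4x4, takes a point from world to camera coordinates). Camera axes: x right, y down, z forward; pixel columns grow to the right and rows downward; lengths in mm; the calibration is good to about 2 mm. A picture is of the moment at which its call begins. camera_params takes no time and is no camera call.
- robot.sign_off(): hands the job in; it is judged then, once.
The state is a dict: "time_s": time; "joints": joint angles; "joint_vel": joint speeds; "effort": joint torques, N m; "eef_pos": TCP position; "tool_rot": TCP orientation; "force": force on the tool from outside, world axes, zero at the start; "moment": the same for the moment, N m; "opening": opening from 0.0 (shut) to 1.0 (fully open); "grip_force": force on a finger pad.
Only numpy, scipy, OpenCV 4.12 (cv2) and the standard library are available. Lean on these libraries where they do the work, as an engineer would, in place of code of your own. Each camera call takes 0.05 s, during which the arm holds its last target. There are 200 camera calls.

## Working session

There is one attempt and no reset: what is moved stays moved. The work goes in short steps, Python scripts to look and compute and a tool call to move; the robot and the scene stay as the last step left them, time stands still between calls to the robot, and variables do not carry over. Pictures are saved under pics/ and viewed, at most 10 in all, crops included, and the job is handed in when it is done.

Besides the shell and the picture viewer there is one more tool, called after "Call:" as a command line: name --argument value ..., lists and objects as JSON in quotes. jog_arm: Moves the arm, as the interface text tells. Its arguments: {"type":"object","properties":{"increments":{"type":"array"},"jaw":{"type":"number"},"squeeze":{"type":"number"}},"required":["increments"]}

```bash
mkdir -p pics; ls; python3 - <<'E'
from bench import robot
import cv2
for n in("top","side"):
    im=robot.get_image(n);cv2.imwrite(f"pics/{n}0.png",im[:,:,::-1])
    p=robot.camera_params(n);print(n,p["K"],p["camera_from_world"])
o=robot.get_obs();print(o)
E
```

```text
pics
top [[485.32515377   0.         305.82454469]
 [  0.         485.32515377 238.6938671 ]
 [  0.           0.           1.        ]] [[ 9.12393586e-03 -9.99956073e-01  2.14620729e-03  4.67697216e+01]
 [-9.74331895e-01 -9.37288077e-03 -2.24921115e-01  5.70945314e+02]
 [ 2.24931351e-01 -3.89523912e-05 -9.74374613e-01  1.16479036e+03]
 [ 0.00000000e+00  0.00000000e+00  0.00000000e+00  1.00000000e+00]]
side [[521.52340767   0.         321.77151662]
 [  0.         521.52340767 240.82265161]
 [  0.           0.           1.        ]] [[-9.69370935e-01  2.45589873e-01 -2.36744572e-03  5.06725714e+02]
 [ 1.06765567e-01  4.12695636e-01 -9.04590198e-01  3.40244387e+01]
 [-2.21181157e-01 -8.77136207e-01 -4.26275696e-01  1.19407608e+03]
 [ 0.00000000e+00  0.00000000e+00  0.00000000e+00  1.00000000e+00]]
{'time_s': 0.1, 'joints': array([ 1.16119112,  0.62920482,  0.03843679,  1.518219  , -0.0270257 ,
        0.99630618, -0.02000865]), 'joint_vel': array([-0.00057871, -0.00105094, -0.000432  , -0.00383661, -0.00130853,
        0.00082617, -0.00071046]), 'effort': array([ 2.43593015e-03, -5.50803959e+01,  1.14734150e+00, -1.87119502e+01,
       -5.21587674e-02,  1.92013127e-02,  6.44404713e-05]), 'eef_pos': array([ 218.99789539, -611.55615627,  301.89310679]), 'tool_rot': array([-3.09371790e+00, -5.37095317e-01,  4.13887217e-04]), 'force': array([-0.20580387, -0.28424334, -0.22994289]), 'moment': array([ 0.00726064,  0.00438934, -0.01209247]), 'grip_force': 0.0, 'opening': 1.0009051741789499}
```

View pics/top0.png

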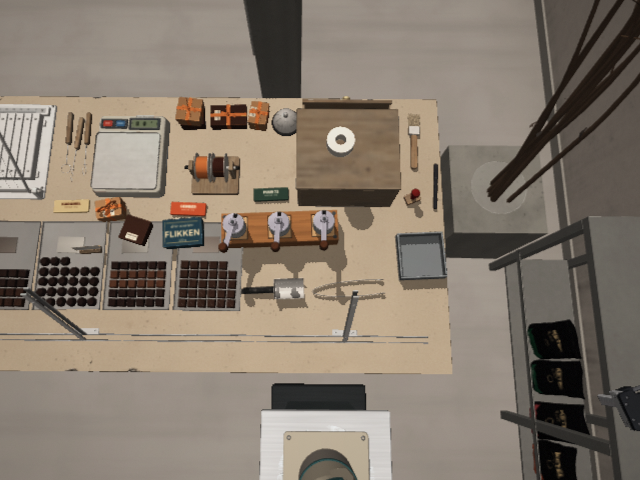

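View pics/side0.png

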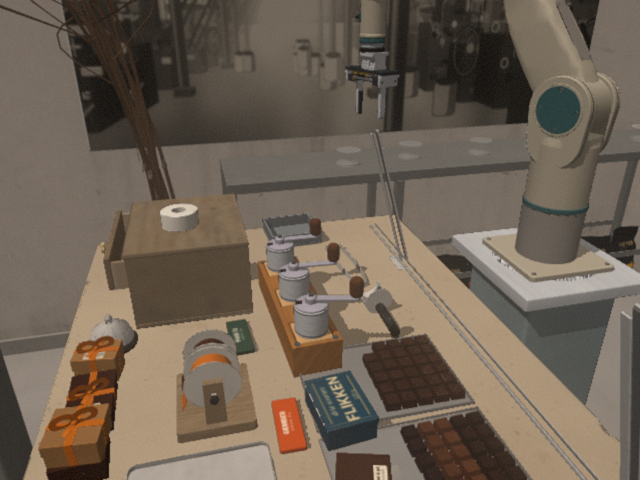

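```bash
cat > h.py <<'E'
import numpy as np,cv2
from bench import robot
def proj(n,P):
    p=robot.camera_params(n);c=p["camera_from_world"]@np.r_[np.array(P,float),1];q=p["K"]@c[:3];return q[:2]/q[2]
def unproj(n,uv,z):
    p=robot.camera_params(n);M=p["camera_from_world"];R,t=M[:3,:3],M[:3,3]
    d=R.T@np.linalg.inv(p["K"])@np.r_[uv,1.];o=-R.T@t
    return o+d*(z-o[2])/d[2]
def tri(uvt,uvs):
    A=[];b=[]
    for n,uv in(("top",uvt),("side",uvs)):
        p=robot.camera_params(n);P=p["K"]@p["camera_from_world"][:3]
        for i in(0,1):
            r=uv[i]*P[2]-P[i];s=np.linalg.norm(r[:3]);A.append(r[:3]/s);b.append(-r[3]/s)
    return np.linalg.lstsq(np.array(A),np.array(b),rcond=None)[0]
def crop(n,x0,y0,w,h,k,f,im=None):
    if im is None: im=robot.get_image(n)[:,:,::-1]
    cv2.imwrite(f,cv2.resize(im[y0:y0+h,x0:x0+w],None,fx=k,fy=k,interpolation=cv2.INTER_CUBIC))
E
python3 - <<'E'
from h import *
t=cv2.imread("pics/top0.png");s=cv2.imread("pics/side0.png")
a=cv2.resize(t[195:265,205:355],None,fx=5,fy=5,interpolation=cv2.INTER_CUBIC)
cv2.imwrite("pics/t1.png",a)
crop("side",250,200,150,120,5,"pics/s1.png",s)
for uv in [(397,233),(443,233),(447,278),(400,279)]: print("tray rim",unproj("top",uv,32))
for uv in [(216,218),(336,211),(339,243),(220,250)]: print("stand",unproj("top",uv,56))
E
```

```text
tray rim [ 595.65076672 -185.87200741   32.        ]
tray rim [ 596.81040857 -306.08701264   32.        ]
tray rim [ 478.40558763 -309.86992371   32.        ]
tray rim [ 474.69460849 -189.53197248   32.        ]
stand [625.06460882 284.10698541  56.        ]
stand [646.84463815 -25.28488993  56.        ]
stand [562.11031251 -32.51763906  56.        ]
stand [541.01023883 269.6870844   56.        ]
```

View pics/t1.png

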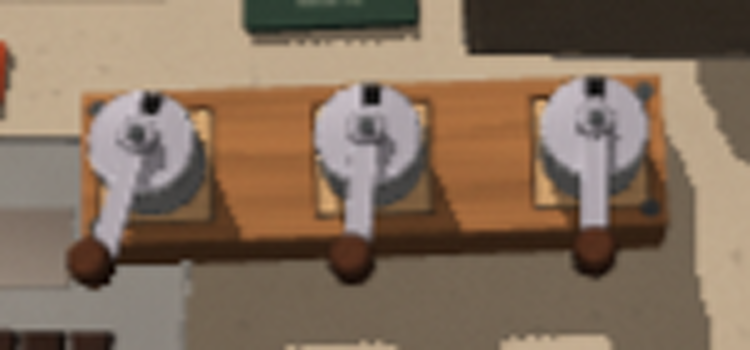

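View pics/s1.png

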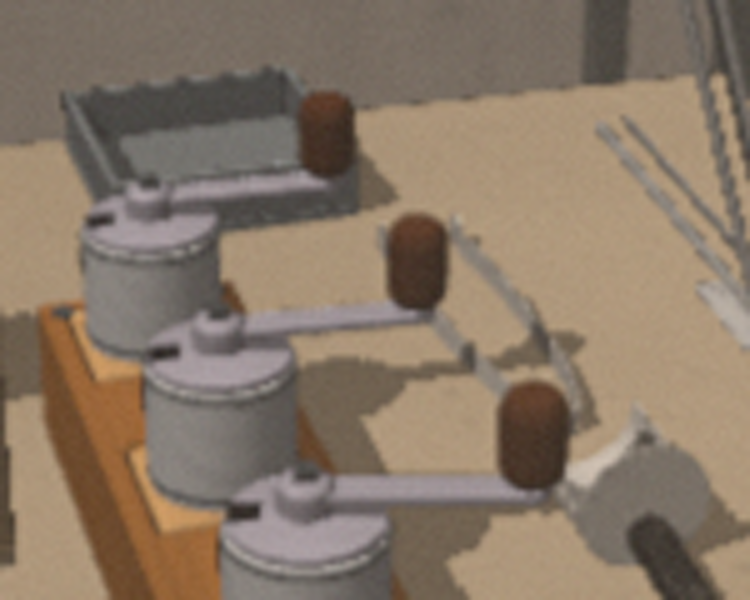

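```bash
python3 - <<'E'
from h import *
H=[(232.4,221.6),(278.4,220.2),(324.2,218.6)];K=[(223.2,246.6),(275.4,246.0),(323.7,244.4)]
KS=[(356.6,287),(333.4,252),(315.4,226.6)];HS=[(311.2,294.2),(293.8,262.5),(279.8,236.8)]
for h,k,ks,hs in zip(H,K,KS,HS):
    a=unproj("top",h,121);b=unproj("top",k,151);d=(a-b)[:2]
    print(a.round(1),b.round(1),"len",np.hypot(*d).round(1),"ang",np.degrees(np.arctan2(-d[1],-d[0])).round(1),"side",unproj("side",ks,135).round(1),unproj("side",hs,121).round(1), "tri hub",tri(h,hs).round(1))
# post
print("post base",unproj("top",(345,338),0),unproj("side",(397,262),0),"top tri",tri((355,293),(375,131)))
print("tray side", [unproj("side",(250+u/5,200+v/5),32).round(0) for u,v in((62,95),(283,70),(357,182),(110,200))])
print([unproj("top",p,10).round(0) for p in((245,290),(303,290),(315,290),(383,282),(384,297))])
E
```

```text
[598.5 231.3 121. ] [529.8 245.5 151. ] len 70.2 ang 168.3 side [530.1 248.3 135. ] [597.4 229.  121. ] tri hub [598.  231.1 122.4]
[603.2 119.4 121. ] [532.4 123.3 151. ] len 70.9 ang 176.8 side [532.6 123.  135. ] [602.5 118.1 121. ] tri hub [602.8 119.4 121.7]
[608.3   7.8 121. ] [537.3  10.1 151. ] len 71.0 ang 178.1 side [537.1   7.7 135. ] [607.4   6.9 121. ] tri hub [607.8   7.9 121.6]
post base [326.43354175 -50.20306088   0.        ] [335.24391193 -54.2933303    0.        ] top tri [404.91973083 -45.81423826 301.39185739]
tray side [array([ 600., -301.,   32.]), array([ 486., -305.,   32.]), array([ 482., -162.,   32.]), array([ 597., -171.,   32.])]
[array([445., 208.,  10.]), array([447.,  58.,  10.]), array([447.,  27.,  10.]), array([ 470., -149.,   10.]), array([ 431., -151.,   10.])]
```

```bash
python3 - <<'E'
from h import *
print(tri((297,190),(245,196)),tri((297,108),(127,205)),unproj("top",(340,205),0))
E
```

```text
[660.14296236  70.02591961 227.62482284] [854.61954931  75.00487004 232.58290077] [680.26889359 -39.82207559   0.        ]
```

Call:
jog_arm --increments '[23.4,26,2.5,0,0,6.6,23.4,26,2.5,0,0,6.6,23.4,26,2.5,0,0,6.6,23.4,26,2.5,0,0,6.6,23.4,26,2.5,0,0,6.6,23.4,26,2.5,0,0,6.6,23.4,26,2.5,0,0,6.6,23.4,26,2.5,0,0,6.6,23.4,26,2.5,0,0,6.6,23.4,26,2.5,0,0,6.6,23.4,26,2.5,0,0,6.6,23.4,26,2.5,0,0,6.6]' --jaw 32 --squeeze 10

```text
time_s: 1.1
eef_pos: [500.6, -298.5, 332.6]
tool_rot: [-2.035, -2.392, 0.0]
force: [1.5, -1.2, -0.6]
opening: 0.341
grip_force: 0.0
```

Call:
jog_arm --increments '[3.1,25.8,-2.5,0,0,6.6,3.1,25.8,-2.5,0,0,6.6,3.1,25.8,-2.5,0,0,6.6,3.1,25.8,-2.5,0,0,6.6,3.1,25.8,-2.5,0,0,6.6,3.1,25.8,-2.5,0,0,6.6,3.1,25.8,-2.5,0,0,6.6,3.1,25.8,-2.5,0,0,6.6,3.1,25.8,-2.5,0,0,6.6,3.1,25.8,-2.5,0,0,6.6,3.1,25.8,-2.5,0,0,6.6,3.1,25.8,-2.5,0,0,6.6,0,0,0,0,0,0,0,0,0,0,0,0]'

```text
time_s: 2.27
eef_pos: [536.9, 11.0, 302.3]
tool_rot: [-0.049, -3.14, -0.001]
force: [-0.7, -1.1, -0.1]
opening: 0.341
grip_force: 0.0
```

```bash
python3 - <<'E'
from h import *
o=robot.get_obs();print(o["eef_pos"],o["tool_rot"],o["force"],o["joints"].round(2))
from scipy.spatial.transform import Rotation as R
M=R.from_rotvec(o["tool_rot"]).as_matrix();print(M.round(3),np.degrees(np.arctan2(M[1,1],M[0,1])))
E
```

```text
[536.88124111  10.98000454 302.30204976] [-4.86936310e-02 -3.14025451e+00 -1.02848142e-03] [-0.71707182 -1.07053338 -0.12133983] [ 0.41  0.56 -0.74  1.82  0.45  0.94  1.02]
[[-1.     0.031 -0.001]
 [ 0.031  1.     0.001]
 [ 0.001  0.001 -1.   ]] 88.22323706737888
```

Call:
jog_arm --increments '[0,-0.5,-20,0,0,0,0,-0.5,-20,0,0,0,0,-0.5,-20,0,0,0,0,-0.5,-15,0,0,0,0,0,-5,0,0,0,0,0,0,0,0,0,0,0,0,0,0,0,0,0,0,0,0,0]'

```text
time_s: 2.93
eef_pos: [537.7, 7.4, 223.6]
tool_rot: [0.054, 3.14, -0.0]
force: [0.7, 0.0, -0.8]
opening: 0.344
grip_force: 0.0
```

```bash
python3 - <<'E'
from h import *
o=robot.get_obs();print(o["eef_pos"],o["force"])
a=robot.get_image("top")[:,:,::-1];b=robot.get_image("side")[:,:,::-1]
a=cv2.resize(a[195:265,205:355],(600,280),interpolation=cv2.INTER_CUBIC);b=cv2.resize(b[200:320,250:400],(375,300),interpolation=cv2.INTER_CUBIC)
c=np.zeros((580,600,3),np.uint8);c[:280]=a;c[280:,:375]=b;cv2.imwrite("pics/c1.png",c)
E
```

```text
[537.70670106   7.36025275 223.62355566] [ 0.70345601  0.04393735 -0.83366241]
```

View pics/c1.png

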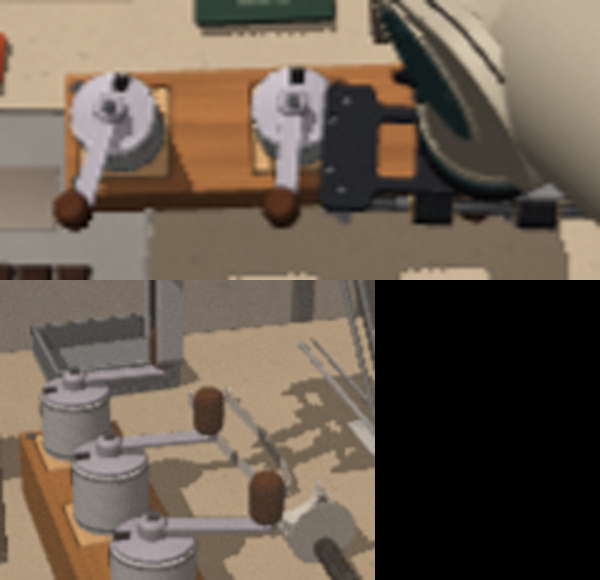

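Call:
jog_arm --increments '[0,1,0,0,0,0,0,1,0,0,0,0,0,1,0,0,0,0,0,1,0,0,0,0,0,0,0,0,0,0,0,0,0,0,0,0]' --jaw 26

```text
time_s: 3.53
eef_pos: [537.1, 11.8, 222.7]
tool_rot: [-0.052, -3.141, -0.0]
force: [0.2, 0.3, -0.3]
opening: 0.278
grip_force: 0.0
```

Call:
jog_arm --increments '[0,1,0,0,0,0,0,1,0,0,0,0,0,0,0,0,0,0]'

```text
time_s: 3.78
eef_pos: [537.0, 13.5, 222.6]
tool_rot: [-0.052, -3.141, 0.001]
force: [0.6, -0.6, 0.4]
opening: 0.277
grip_force: 0.3
```

Call:
jog_arm --increments '[0,1,0,0,0,0,0,1,0,0,0,0,0,0,0,0,0,0]'

```text
time_s: 4.03
eef_pos: [536.8, 15.1, 222.5]
tool_rot: [-0.052, -3.14, 0.002]
force: [-0.6, -2.7, -0.1]
opening: 0.278
grip_force: 1.2
```

Call:
jog_arm --increments '[0,1,0,0,0,0,0,0,0,0,0,0,0,0,0,0,0,0]'

```text
time_s: 4.28
eef_pos: [536.8, 15.6, 222.6]
tool_rot: [-0.053, -3.14, 0.003]
force: [-0.8, -4.2, 1.6]
opening: 0.279
grip_force: 2.5
```

Call:
jog_arm --increments '[0,-3,0,0,0,0,0,-3,0,0,0,0,0,0,22,0,0,0,0,0,22,0,0,0,-1,28,0,0,0,-1,-1,30,0,0,0,0,-1,30,0,0,0,0,-1,26,0,0,0,0,0,0,0,0,0,0,0,0,0,0,0,0]' --jaw 32

```text
time_s: 5.12
eef_pos: [533.0, 127.3, 267.0]
tool_rot: [0.073, 3.14, 0.004]
force: [0.6, -1.4, 0.0]
opening: 0.34
grip_force: 0.0
```

Call:
jog_arm --increments '[0,-2,0,0,0,0,0,-1,-20,0,0,0,0,0,-20,0,0,0,0,0,-4,0,0,0,0,0,0,0,0,0,0,0,0,0,0,0]'

```text
time_s: 5.62
eef_pos: [533.5, 120.9, 223.0]
tool_rot: [0.082, 3.141, 0.0]
force: [0.3, 0.3, -0.3]
opening: 0.338
grip_force: 0.0
```

Call:
jog_arm --increments '[0,1,0,0,0,0,0,1,0,0,0,0,0,1,0,0,0,0,0,0,0,0,0,0]' --jaw 26

```text
time_s: 5.95
eef_pos: [533.4, 125.1, 223.3]
tool_rot: [0.079, 3.14, 0.001]
force: [0.1, -0.7, 0.1]
opening: 0.278
grip_force: 0.0
```

Call:
jog_arm --increments '[0,1,0,0,0,0,0,1,0,0,0,0,0,0,0,0,0,0]'

```text
time_s: 6.2
eef_pos: [533.1, 126.9, 222.8]
tool_rot: [0.079, 3.14, 0.0]
force: [0.9, -0.5, 0.2]
opening: 0.273
grip_force: 0.0
```

Call:
jog_arm --increments '[0,1,0,0,0,0,0,1,0,0,0,0,0,0,0,0,0,0]'

```text
time_s: 6.45
eef_pos: [533.1, 128.9, 222.7]
tool_rot: [-0.079, -3.14, -0.0]
force: [-0.2, -0.2, -0.1]
opening: 0.276
grip_force: 0.0
```

Call:
jog_arm --increments '[0,1,0,0,0,0,0,0,0,0,0,0,0,0,0,0,0,0]'

```text
time_s: 6.7
eef_pos: [533.1, 129.8, 222.7]
tool_rot: [-0.079, -3.141, -0.0]
force: [-0.2, -0.3, -0.6]
opening: 0.276
grip_force: 0.0
```

Call:
jog_arm --increments '[0,1,0,0,0,0,0,1,0,0,0,0,0,0,0,0,0,0]'

```text
time_s: 6.95
eef_pos: [533.1, 131.9, 222.7]
tool_rot: [-0.079, -3.141, -0.0]
force: [-0.7, -0.1, 0.2]
opening: 0.279
grip_force: 0.0
```

Call:
jog_arm --increments '[0,1,0,0,0,0,0,1,0,0,0,0,0,0,0,0,0,0]'

```text
time_s: 7.2
eef_pos: [533.1, 133.9, 222.7]
tool_rot: [0.079, 3.141, 0.0]
force: [0.5, 0.5, 0.4]
opening: 0.275
grip_force: 0.0
```

Call:
jog_arm --increments '[0,1,0,0,0,0,0,1,0,0,0,0,0,0,0,0,0,0]'

```text
time_s: 7.45
eef_pos: [533.1, 135.9, 222.7]
tool_rot: [0.079, 3.14, 0.0]
force: [-0.7, 0.2, 0.8]
opening: 0.273
grip_force: 0.0
```

Call:
jog_arm --increments '[0,1,0,0,0,0,0,1,0,0,0,0,0,1,0,0,0,0,0,0,0,0,0,0,0,0,0,0,0,0]'

```text
time_s: 7.87
eef_pos: [533.1, 138.8, 222.7]
tool_rot: [-0.079, -3.14, -0.0]
force: [-0.1, 0.9, -0.3]
opening: 0.276
grip_force: 0.0
```

```bash
python3 - <<'E'
from h import *
a=robot.get_image("top")[:,:,::-1];b=robot.get_image("side")[:,:,::-1]
a=cv2.resize(a[195:265,205:355],(600,280),interpolation=cv2.INTER_CUBIC);b=cv2.resize(b[200:320,250:400],(375,300),interpolation=cv2.INTER_CUBIC)
c=np.zeros((580,600,3),np.uint8);c[:280]=a;c[280:,:375]=b;cv2.imwrite("pics/c2.png",c)
E
```

```text
(no output)
```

View pics/c2.png

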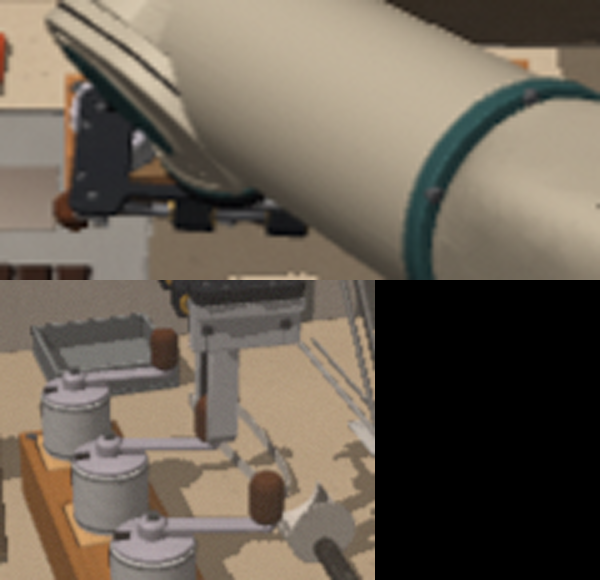

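Call:
jog_arm --increments '[0,1,0,0,0,0,0,1,0,0,0,0,0,0,0,0,0,0]'

```text
time_s: 8.22
eef_pos: [533.1, 140.9, 222.7]
tool_rot: [0.079, 3.141, 0.0]
force: [0.9, -0.7, -0.1]
opening: 0.274
grip_force: 0.0
```

Call:
jog_arm --increments '[0,1,0,0,0,0,0,1,0,0,0,0,0,0,0,0,0,0]'

```text
time_s: 8.47
eef_pos: [533.1, 142.9, 222.7]
tool_rot: [0.079, 3.141, 0.0]
force: [0.2, -0.2, 0.3]
opening: 0.279
grip_force: 0.0
```

Call:
jog_arm --increments '[0,1,0,0,0,0,0,0,0,0,0,0]'

```text
time_s: 8.63
eef_pos: [533.1, 143.9, 222.7]
tool_rot: [0.079, 3.141, 0.0]
force: [0.1, -0.2, 0.1]
opening: 0.278
grip_force: 0.0
```

Call:
jog_arm --increments '[0,1,0,0,0,0,0,0,0,0,0,0]'

```text
time_s: 8.8
eef_pos: [533.1, 144.5, 222.6]
tool_rot: [-0.08, -3.14, 0.001]
force: [-0.7, -0.5, -0.3]
opening: 0.281
grip_force: 0.2
```

Call:
jog_arm --increments '[0,0.7,0,0,0,0,0,0,0,0,0,0]'

```text
time_s: 8.97
eef_pos: [533.1, 145.2, 222.7]
tool_rot: [-0.08, -3.14, 0.001]
force: [-0.6, -1.7, 0.5]
opening: 0.273
grip_force: 0.5
```

Call:
jog_arm --increments '[0,0.7,0,0,0,0,0,0,0,0,0,0]'

```text
time_s: 9.13
eef_pos: [533.1, 145.8, 222.6]
tool_rot: [-0.08, -3.14, 0.001]
force: [0.5, -1.9, 0.2]
opening: 0.279
grip_force: 0.7
```

Call:
jog_arm --increments '[0,0.7,0,0,0,0,0,0,0,0,0,0]'

```text
time_s: 9.3
eef_pos: [533.0, 146.4, 222.6]
tool_rot: [-0.08, -3.14, 0.001]
force: [-0.2, -1.9, 0.3]
opening: 0.275
grip_force: 1.0
```

Call:
jog_arm --increments '[0,0.7,0,0,0,0,0,0,0,0,0,0]'

```text
time_s: 9.47
eef_pos: [533.0, 146.8, 222.6]
tool_rot: [-0.08, -3.14, 0.002]
force: [0.2, -3.1, 1.4]
opening: 0.272
grip_force: 1.7
```

Call:
jog_arm --increments '[0,0.7,0,0,0,0,0,0,0,0,0,0]'

```text
time_s: 9.63
eef_pos: [533.0, 147.1, 222.5]
tool_rot: [-0.08, -3.14, 0.003]
force: [0.5, -5.2, 1.8]
opening: 0.28
grip_force: 2.5
```

Call:
jog_arm --increments '[0,-2.5,0,0,0,0,0,-2.5,0,0,0,0,0,-2.5,0,0,0,0,0,-2.5,0,0,0,0,0,-2.5,0,0,0,0,0,-2.5,0,0,0,0,0,-2.5,0,0,0,0,0,-2.5,0,0,0,0,0,-2.5,0,0,0,0,0,-2.5,0,0,0,0,0,-2.5,0,0,0,0,0,-2.5,0,0,0,0,0,-2.5,0,0,0,0,0,-2,0,0,0,0,0,-2,0,0,0,0,0,0,0,0,0,0,0,0,0,0,0,0]'

```text
time_s: 11.05
eef_pos: [533.2, 111.5, 222.7]
tool_rot: [0.08, 3.14, -0.0]
force: [-0.8, -0.7, -1.1]
opening: 0.274
grip_force: 0.0
```

Call:
jog_arm --increments '[0,-1.5,0,0,0,0,0,-1.5,0,0,0,0,0,0,0,0,0,0]'

```text
time_s: 11.3
eef_pos: [533.1, 108.3, 222.7]
tool_rot: [-0.08, -3.141, 0.0]
force: [0.1, -0.5, -0.1]
opening: 0.279
grip_force: 0.0
```

Call:
jog_arm --increments '[0,-1,0,0,0,0,0,-1,0,0,0,0,0,0,0,0,0,0]'

```text
time_s: 11.55
eef_pos: [533.1, 106.6, 222.7]
tool_rot: [-0.08, -3.14, -0.0]
force: [-0.2, 0.1, -0.2]
opening: 0.276
grip_force: 0.0
```

Call:
jog_arm --increments '[0,-1,0,0,0,0,0,-1,0,0,0,0,0,0,0,0,0,0]'

```text
time_s: 11.8
eef_pos: [533.0, 104.7, 222.7]
tool_rot: [-0.08, -3.14, -0.0]
force: [-0.3, -0.3, 0.5]
opening: 0.273
grip_force: 0.5
```

Call:
jog_arm --increments '[0,-1,0,0,0,0,0,0,0,0,0,0]'

```text
time_s: 11.97
eef_pos: [533.0, 103.9, 222.7]
tool_rot: [-0.079, -3.14, -0.001]
force: [-1.3, 1.4, 1.6]
opening: 0.277
grip_force: 0.8
```

Call:
jog_arm --increments '[0,-1,0,0,0,0,0,0,0,0,0,0]'

```text
time_s: 12.13
eef_pos: [533.0, 103.1, 222.8]
tool_rot: [0.079, 3.141, 0.001]
force: [-1.5, 2.8, 1.0]
opening: 0.278
grip_force: 1.1
```

Call:
jog_arm --increments '[0,-0.7,0,0,0,0,0,0,0,0,0,0]'

```text
time_s: 12.3
eef_pos: [533.0, 102.8, 222.8]
tool_rot: [0.079, 3.14, 0.002]
force: [-1.3, 3.6, 1.6]
opening: 0.277
grip_force: 1.9
```

Call:
jog_arm --increments '[0,-0.7,0,0,0,0,0,0,0,0,0,0]'

```text
time_s: 12.47
eef_pos: [533.1, 102.5, 222.9]
tool_rot: [0.078, 3.14, 0.003]
force: [-1.4, 5.2, 0.9]
opening: 0.278
grip_force: 2.6
```

Call:
jog_arm --increments '[0,2.5,0,0,0,0,0,2.5,0,0,0,0,0,2.5,0,0,0,0,0,2.5,0,0,0,0,0,2.5,0,0,0,0,0,2.5,0,0,0,0,0,2.5,0,0,0,0,0,2.5,0,0,0,0,0,2.5,0,0,0,0,0,2.5,0,0,0,0,0,2.5,0,0,0,0,0,2.5,0,0,0,0,0,2.5,0,0,0,0,0,2.5,0,0,0,0,0,2.5,0,0,0,0,0,2.5,0,0,0,0,0,1,0,0,0,0,0,1,0,0,0,0,0,1,0,0,0,0,0,1,0,0,0,0]'

```text
time_s: 14.13
eef_pos: [533.1, 144.7, 222.6]
tool_rot: [-0.08, -3.14, 0.002]
force: [0.1, -2.0, 1.5]
opening: 0.277
grip_force: 1.0
```

Call:
jog_arm --increments '[0,0.7,0,0,0,0,0,0.7,0,0,0,0,0,0,0,0,0,0]'

```text
time_s: 14.38
eef_pos: [533.0, 146.3, 222.7]
tool_rot: [-0.08, -3.14, 0.001]
force: [-0.3, -2.7, 1.9]
opening: 0.279
grip_force: 1.2
```

Call:
jog_arm --increments '[0,0.6,0,0,0,0,0,0.4,0,0,0,0,0,0,0,0,0,0]'

```text
time_s: 14.63
eef_pos: [533.0, 147.1, 222.6]
tool_rot: [-0.08, -3.14, 0.002]
force: [-0.4, -3.5, 1.6]
opening: 0.274
grip_force: 1.8
```

Call:
jog_arm --increments '[0,0.5,0,0,0,0,0,0,0,0,0,0]'

```text
time_s: 14.8
eef_pos: [533.0, 147.3, 222.6]
tool_rot: [-0.08, -3.14, 0.002]
force: [-0.8, -4.2, 2.5]
opening: 0.279
grip_force: 2.5
```

Call:
jog_arm --increments '[0,-2.5,0,0,0,0,0,-2.5,0,0,0,0,0,-2.5,0,0,0,0,0,-2.5,0,0,0,0,0,-2.5,0,0,0,0,0,-2.5,0,0,0,0,0,-2.5,0,0,0,0,0,-2.5,0,0,0,0,0,-2.5,0,0,0,0,0,-2.5,0,0,0,0,0,-2.5,0,0,0,0,0,-2.5,0,0,0,0,0,-2.5,0,0,0,0,0,-2.5,0,0,0,0,0,-2.5,0,0,0,0,0,-2.5,0,0,0,0,0,-1,0,0,0,0,0,-1,0,0,0,0,0,-1,0,0,0,0,0,-1,0,0,0,0]'

```text
time_s: 16.47
eef_pos: [533.2, 104.6, 222.7]
tool_rot: [0.079, 3.14, 0.002]
force: [0.5, 1.4, 0.4]
opening: 0.278
grip_force: 1.0
```

Call:
jog_arm --increments '[0,-0.7,0,0,0,0,0,-0.7,0,0,0,0,0,0,0,0,0,0]'

```text
time_s: 16.72
eef_pos: [533.1, 103.4, 222.8]
tool_rot: [0.079, 3.14, 0.002]
force: [-1.0, 2.6, 0.4]
opening: 0.277
grip_force: 1.2
```

Call:
jog_arm --increments '[0,-0.7,0,0,0,0,0,-0.4,0,0,0,0,0,0,0,0,0,0]'

```text
time_s: 16.97
eef_pos: [533.2, 102.7, 222.9]
tool_rot: [0.079, 3.14, 0.003]
force: [-0.6, 5.1, 1.4]
opening: 0.275
grip_force: 2.4
```

Call:
jog_arm --increments '[0,-0.5,0,0,0,0,0,0,0,0,0,0]'

```text
time_s: 17.13
eef_pos: [533.2, 102.5, 222.9]
tool_rot: [0.078, 3.14, 0.004]
force: [-0.7, 6.1, 1.5]
opening: 0.281
grip_force: 2.8
```

Call:
jog_arm --increments '[0,2.5,0,0,0,0,0,2.5,0,0,0,0,0,2.5,0,0,0,0,0,2.5,0,0,0,0,0,2.5,0,0,0,0,0,2.5,0,0,0,0,0,2.5,0,0,0,0,0,2.5,0,0,0,0,0,2.5,0,0,0,0,0,1.5,0,0,0,0,0,0,0,0,0,0,0,-2,0,0,0,0,0,0,0,0,0,0,0,0,20,0,0,0,0,0,30,0,0,0,0,0,0,0,0,0]'

```text
time_s: 18.47
eef_pos: [535.1, 124.3, 276.9]
tool_rot: [0.08, 3.134, 0.004]
force: [0.2, 0.7, -0.3]
opening: 0.277
grip_force: 0.0
```

Call:
jog_arm --increments '[15,-1,0,0,0,0,20,-1,0,0,0,0,20,-1,0,0,0,0,15,0,0,0,0,0,0,0,0,0,0,0,0,0,0,0,0,0,0,0,0,0,0,0]' --jaw 84

```text
time_s: 19.05
eef_pos: [602.1, 120.2, 272.3]
tool_rot: [-0.079, -3.139, 0.0]
force: [0.0, 0.1, -0.1]
opening: 0.739
grip_force: 0.0
```

```bash
python3 - <<'E'
from h import *
o=robot.get_obs();print(o["eef_pos"],o["tool_rot"],o["opening"])
b=robot.get_image("side")[:,:,::-1]
crop("side",250,180,150,120,5,"pics/s2.png",b)
print(proj("side",(602.8,119.2,121)),proj("side",(532.5,124,135)))
E
```

```text
[602.1066229  120.20980077 272.28152912] [-7.86717711e-02 -3.13919018e+00  3.98609677e-04] 0.7393423527625251
[293.73950299 262.79975776] [333.61730236 252.24574118]
```

View pics/s2.png

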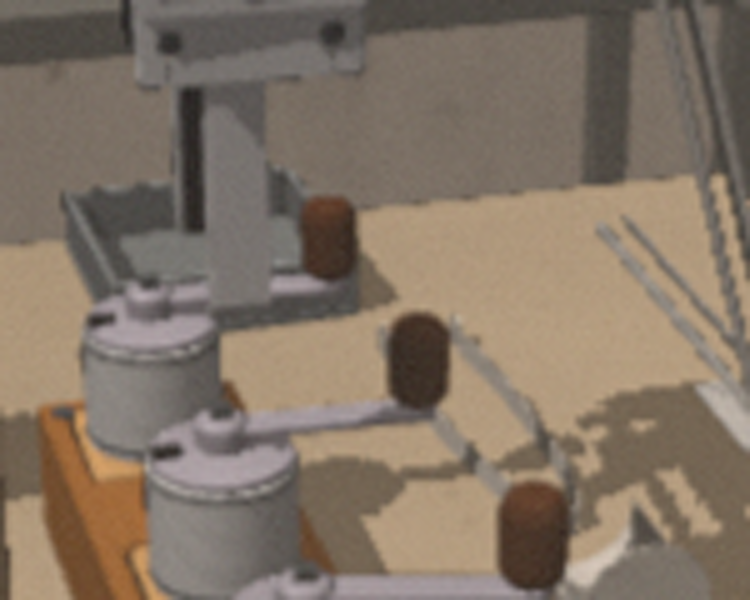

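Call:
jog_arm --increments '[0.7,0,-10,0,0,0,0,0,-20,0,0,0,0,0,-20,0,0,0,0,0,-20,0,0,0,0,0,-15,0,0,0,0,0,-10,0,0,0,0,0,-4,0,0,0,0,0,0,0,0,0,0,0,0,0,0,0]'

```text
time_s: 19.85
eef_pos: [604.0, 120.4, 174.1]
tool_rot: [0.079, 3.14, 0.001]
force: [1.0, 0.0, 0.4]
opening: 0.894
grip_force: 0.0
```

Call:
jog_arm --increments '[0,0,0,0,0,0,0,0,0,0,0,0,0,0,0,0,0,0,0,0,0,0,0,0,0,0,0,0,0,0]' --jaw 58 --squeeze 10

```text
time_s: 20.27
eef_pos: [604.0, 120.1, 174.0]
tool_rot: [0.08, 3.14, 0.0]
force: [-0.0, -1.0, 0.4]
opening: 0.623
grip_force: 0.0
```

Jaws at 58 mm with no contact; now close gently and read the side force.

Call:
jog_arm --increments '[0,0,0,0,0,0,0,0,0,0,0,0,0,0,0,0,0,0,0,0,0,0,0,0,0,0,0,0,0,0]' --jaw 46 --squeeze 10

```text
time_s: 20.68
eef_pos: [603.9, 119.9, 173.8]
tool_rot: [0.08, 3.14, -0.001]
force: [-0.5, -1.3, 2.9]
opening: 0.57
grip_force: 10.0
```

Call:
jog_arm --increments '[0,0,0,0,0,0,0,0,0,0,0,0,0,0,0,0,0,0,0,0,0,0,0,0]' --jaw 44 --squeeze 40

```text
time_s: 21.02
eef_pos: [603.9, 119.9, 173.8]
tool_rot: [0.08, 3.141, -0.001]
force: [-1.1, -2.2, 3.4]
opening: 0.574
grip_force: 40.0
```

Call:
jog_arm --increments '[0,0,1,0,0,0,0,0,2,0,0,0,0,0,3,0,0,0,0,0,3,0,0,0,0,0,0,0,0,0,0,0,0,0,0,0]'

```text
time_s: 21.52
eef_pos: [603.7, 120.3, 182.8]
tool_rot: [-0.079, -3.14, -0.0]
force: [0.8, -0.6, -6.5]
opening: 0.564
grip_force: 40.0
```

Call:
jog_arm --increments '[0,0,4,0,0,0,0,0,5,0,0,0,0,0,5,0,0,0,0,0,5,0,0,0,0,0,5,0,0,0,0,0,5,0,0,0,0,0,5,0,0,0,0,0,5,0,0,0,0,0,8,0,0,0,0,0,12,0,0,0,0,0,16,0,0,0,0,0,20,0,0,0,0,0,20,0,0,0,0,0,16,0,0,0,0,0,10,0,0,0,0,0,6,0,0,0]'

```text
time_s: 22.85
eef_pos: [604.0, 120.5, 331.7]
tool_rot: [0.079, 3.139, 0.001]
force: [-0.2, -0.6, -6.8]
opening: 0.566
grip_force: 40.0
```

```bash
python3 - <<'E'
from h import *
o=robot.get_obs();print(o["eef_pos"],o["tool_rot"],o["opening"],o["force"],o["joints"].round(2))
b=robot.get_image("side")[:,:,::-1]
crop("side",230,120,200,150,4,"pics/s3.png",b)
E
```

```text
[603.96444112 120.47609551 331.73739427] [7.92082680e-02 3.13858359e+00 8.70385146e-04] 0.5662091024541428 [-0.15411854 -0.55892661 -6.82888472] [ 0.18  0.63 -0.71  1.57  0.45  1.11  0.88]
```

View pics/s3.png

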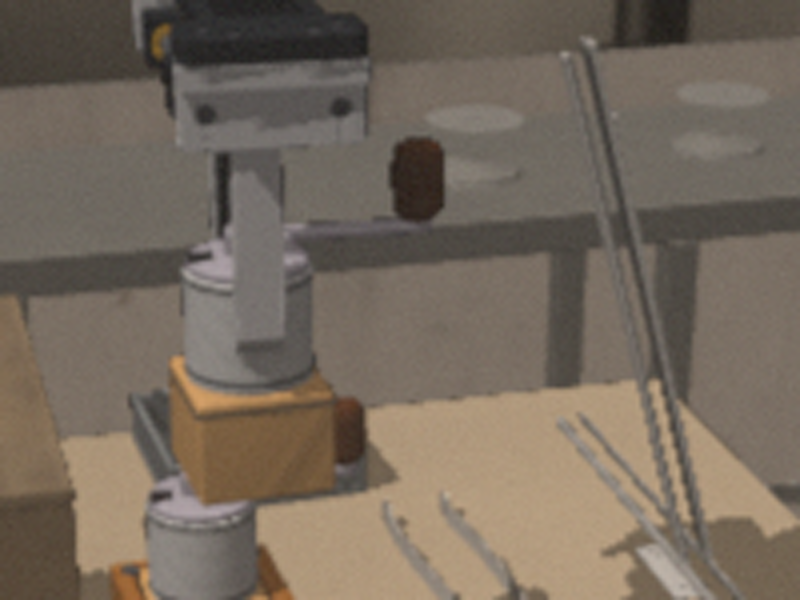

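Call:
jog_arm --increments '[0,-10,0,0,0,0,0,-20,0,0,0,0,0,-28,0,0,0,0,0,-28,0,0,0,0,0,-28,0,0,0,0,-6,-28,0,0,0,0,-6,-28,0,0,0,0,-6,-28,0,0,0,0,-6,-28,0,0,0,0,-7,-28,0,0,0,0,-7,-28,0,0,0,0,-7,-28,0,0,0,0,-7,-25,0,0,0,0,-7,-17,0,0,0,0,-6,-10,0,0,0,0,-2,-6,0,0,0,0,0,0,0,0,0,0,0,0,0,0,0,0]'

```text
time_s: 24.4
eef_pos: [537.0, -246.8, 329.5]
tool_rot: [0.078, 3.141, 0.002]
force: [0.2, 1.0, -7.2]
opening: 0.569
grip_force: 40.0
```

```bash
python3 - <<'E'
from h import *
o=robot.get_obs();print(o["eef_pos"],o["tool_rot"],o["opening"],o["force"],o["joints"].round(2))
a=robot.get_image("top")[:,:,::-1];b=robot.get_image("side")[:,:,::-1]
a=cv2.resize(a[150:300,330:480],(500,500),interpolation=cv2.INTER_CUBIC);b=cv2.resize(b[130:280,220:340],(280,350),interpolation=cv2.INTER_CUBIC)
c=np.zeros((500,790,3),np.uint8);c[:,:500]=a;c[:350,505:785]=b;cv2.imwrite("pics/c3.png",c)
E
```

```text
[ 536.99095509 -246.75724651  329.48291441] [7.80469986e-02 3.14054938e+00 2.25581525e-03] 0.5688904988913164 [ 0.2325167   0.98659968 -7.22790679] [ 0.84  0.6  -0.74  1.64  0.45  1.07  1.49]
```

View pics/c3.png

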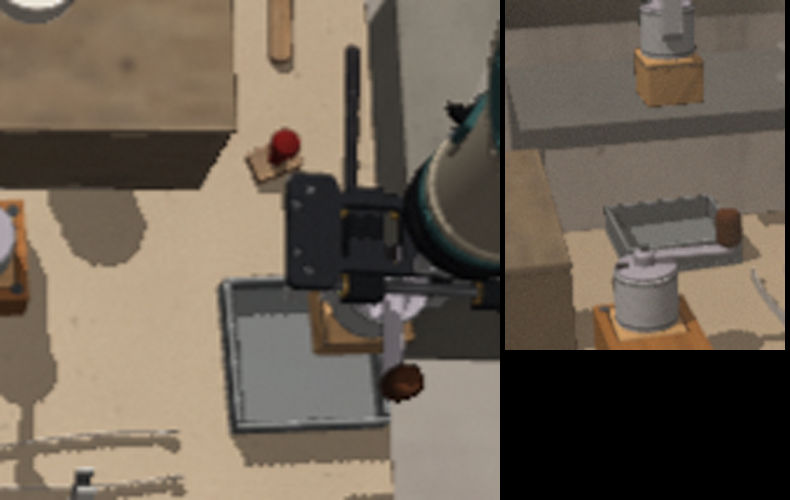

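Call:
jog_arm --increments '[0,0,-10,0,0,0,0,0,-20,0,0,0,0,0,-20,0,0,0,0,0,-20,0,0,0,0,0,-20,0,0,0,0,0,-20,0,0,0,0,0,-15,0,0,0,0,0,-10,0,0,0,0,0,-8,0,0,0,0,0,-5,0,0,0,0,0,-3,0,0,0,0,0,0,0,0,0,0,0,0,0,0,0]'

```text
time_s: 25.58
eef_pos: [537.2, -247.9, 179.2]
tool_rot: [0.08, 3.14, -0.0]
force: [0.1, -0.9, -6.6]
opening: 0.567
grip_force: 40.0
```

Call:
jog_arm --increments '[0,0,-1,0,0,0,0,0,-1,0,0,0,0,0,-1,0,0,0,0,0,0,0,0,0]'

```text
time_s: 25.92
eef_pos: [536.7, -248.0, 175.7]
tool_rot: [-0.08, -3.141, 0.0]
force: [-0.8, -0.6, -7.0]
opening: 0.57
grip_force: 40.0
```

Call:
jog_arm --increments '[0,0,-1,0,0,0,0,0,-1,0,0,0,0,0,-1,0,0,0,0,0,-1,0,0,0,0,0,-1,0,0,0,0,0,0,0,0,0]'

```text
time_s: 26.42
eef_pos: [536.7, -247.8, 170.4]
tool_rot: [-0.08, -3.14, -0.0]
force: [-0.0, 0.2, -7.3]
opening: 0.567
grip_force: 40.0
```

Call:
jog_arm --increments '[0,0,-0.7,0,0,0,0,0,-0.7,0,0,0,0,0,0,0,0,0]'

```text
time_s: 26.67
eef_pos: [536.8, -247.8, 169.2]
tool_rot: [-0.08, -3.14, -0.0]
force: [0.4, 0.2, -6.6]
opening: 0.568
grip_force: 40.0
```

Call:
jog_arm --increments '[0,0,-0.6,0,0,0,0,0,0,0,0,0]'

```text
time_s: 26.83
eef_pos: [536.8, -247.9, 168.6]
tool_rot: [-0.08, -3.14, 0.0]
force: [0.2, 0.5, -7.9]
opening: 0.568
grip_force: 40.0
```

Call:
jog_arm --increments '[0,0,-0.6,0,0,0,0,0,0,0,0,0]'

```text
time_s: 27.0
eef_pos: [536.8, -247.9, 168.0]
tool_rot: [-0.08, -3.14, -0.0]
force: [0.6, -0.4, -6.8]
opening: 0.567
grip_force: 40.0
```

Call:
jog_arm --increments '[0,0,-0.6,0,0,0,0,0,0,0,0,0]'

```text
time_s: 27.17
eef_pos: [536.9, -247.9, 167.9]
tool_rot: [0.08, 3.14, -0.0]
force: [-1.6, -1.0, -2.8]
opening: 0.57
grip_force: 40.0
```

Call:
jog_arm --increments '[0,0,-0.4,0,0,0,0,0,0,0,0,0]'

```text
time_s: 27.33
eef_pos: [536.9, -247.9, 167.8]
tool_rot: [0.08, 3.14, -0.001]
force: [-3.0, -0.9, 2.1]
opening: 0.57
grip_force: 40.0
```

Call:
jog_arm --increments '[0,0,0,0,0,0,0,0,0,0,0,0,0,0,0,0,0,0]' --squeeze 5

```text
time_s: 27.58
eef_pos: [537.0, -247.9, 167.7]
tool_rot: [0.08, 3.14, -0.001]
force: [-3.1, 0.1, 6.5]
opening: 0.572
grip_force: 5.0
```

Call:
jog_arm --increments '[0,0,0,0,0,0,0,0,0,0,0,0,0,0,0,0,0,0,0,0,0,0,0,0,0,0,0,0,0,0]' --jaw 80

```text
time_s: 28.0
eef_pos: [537.0, -247.9, 167.0]
tool_rot: [0.08, 3.14, 0.0]
force: [0.5, 0.7, -0.7]
opening: 0.844
grip_force: 0.0
```

Released without load. Rise straight up, step aside, then look.

Call:
jog_arm --increments '[0,0,5,0,0,0,0,0,10,0,0,0,0,0,20,0,0,0,0,0,20,0,0,0,0,0,25,0,0,0,0,0,30,0,0,0,0,0,30,0,0,0,0,0,30,0,0,0,-15,-15,10,0,0,0,-20,-20,0,0,0,0,-25,-25,0,0,0,0,-25,-25,0,0,0,0,-25,-25,0,0,0,0,-25,-25,0,0,0,0,-20,-20,0,0,0,0,-10,-10,0,0,0,0,0,0,0,0,0,0]'

```text
time_s: 29.42
eef_pos: [368.5, -416.0, 347.5]
tool_rot: [-0.09, -3.139, 0.003]
force: [-0.8, 0.2, 0.0]
opening: 0.851
grip_force: 0.0
```

```bash
python3 - <<'E'
from h import *
o=robot.get_obs();print(o["eef_pos"],o["time_s"],o["force"])
a=robot.get_image("top")[:,:,::-1];b=robot.get_image("side")[:,:,::-1]
a=cv2.resize(a[195:305,205:455],(800,352),interpolation=cv2.INTER_CUBIC);b=cv2.resize(b[185:305,240:440],(400,240),interpolation=cv2.INTER_CUBIC)
c=np.zeros((600,800,3),np.uint8);c[:352]=a;c[355:595,:400]=b;cv2.imwrite("pics/c4.png",c)
E
```

```text
[ 368.53650388 -416.03312306  347.49122258] 29.4167 [-0.83784685  0.24648109  0.02369764]
```

View pics/c4.png

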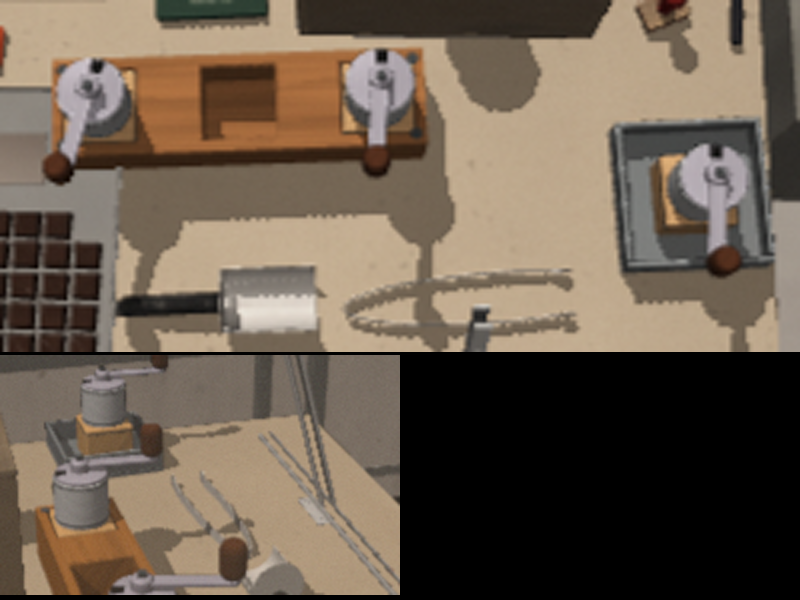

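The picture shows the loose mill upright on the floor of the tray: hub at about (718,173), slot at (716,150), in line as before. The other two mills are still in their wells, and the scoop, tongs and tin have not been touched.

```bash
python3 -c "
from bench import robot
print(robot.sign_off())"
```

```text
the job is handed in; nothing more can be done
None
```

The middle mill was the loose one: I rocked its crank through all its play twice (peak about 6 N), set it upright in the repair tray with its slot apparently still on the index line, and handed the job in after about 30 s; I pushed the right mill only until it bit, and never tested the left.

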